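Press the lid home on a sample box with the treadle press

ROBOT

A 7-joint arm with a two-finger parallel gripper is mounted at the origin on the work surface. World frame = base frame: x ahead of the robot, y to its left, z up, the work surface at z = 0. Lengths are in m, angles in rad, forces in N, time in s.
With the tool pointing down it reaches from about 0.425 to 0.925 m from the base axis. Payload 6.8 kg.
Tool frame: the origin (TCP) lies midway between the tips of the shut fingers; the grasp point (between the pads) lies robot.tcp_to_grasp behind it (robot.tcp_to_grasp is the distance from the TCP to the grasp point, in m); z points along the fingers, y is the line along which they close (so a half turn about z gives the same grasp; the last joint's range is limited). The gripper opens to 85 mm and grips with 20 to 120 N. Pads are 22 mm wide; open, the fingers measure 114 mm over their backs; the gripper's body (76 mm by 85 mm) begins 54 mm behind the grasp point. The pads swing forward as they close: fully open they stand 13 mm farther back than shut.
Start: joints at [-1.272, 0.477, 0.022, 1.555, -0.011, 1.109, -0.083], TCP at [0.267, 0.62, 0.208] pointing down, gripper open.
Joint ranges: [-2.96, 2.96], [-0.34, 2.1], [-1.41, 1.46], [0.24, 2.44], [-1.37, 4.51], [0.17, 1.92], [-2.96, 2.96]. Speed limits (rad/s): [2.39, 2.39, 3.14, 3.14, 3.14, 3.14, 3.14].

INTERFACE

Orientations are given as a 3x3 rotation matrix whose columns are the frame's x, y, z axes.
In Python, from bench import robot gives the robot as it stands. The module is installed in compiled form; this text tells all that it offers.
- The arm moves only by the tool send_rows, never from a script. Its argument "moves" is a list of rows, each a list of 2 entries, a list of its own where there are three numbers: the shift along the tool's x, y, z in units of 60 mm (1.0 is 60 mm), then the turn about the tool's z in rad. A call has 1 to 5 rows; each row shifts and turns the commanded pose from where the row before left it, along the tool's axes as they then stand; what a row does not reach is not made up. A row lasts 1/8 s, in which the tool goes at most 62.5 mm and 10.7 degrees, less where a joint would pass 70% of its speed; a pose out of reach is approached as far as the arm can. A call is refused whole if a number of a shift passes 1 or a number of a turn 0.188, either way. A call with a gripper value outside its range is refused whole. "grip" is the opening, from 0 (shut) to 1 (fully open), set as the call begins (left out, the last holds). The fingers move at their own pace and stop on an object; "newtons" is the grip in N (left out, the last holds). Time passes only in rows, so rows that do not move let the fingers close. It gives the time, the measured TCP pose, the force, the opening and the grip force at its end, in the units of the state.
- robot.get_obs(): the state, without advancing time (a new reading comes with each control period).
- robot.get_image(name): name is "scene" or "top"; returns a dict with "frame" (420x560x3 uint8, red, green, blue), "K" (3x3 intrinsics, pixels), "view" (4x4, takes a point from world to camera coordinates). Camera axes: x right, y up, looking along -z (the intrinsics and any distortion apply to the point x, -y, -z); pixel columns grow to the right and rows downward; lengths in m; the calibration is good to about 2 mm. A picture is of the moment at which its call begins. There is no depth.
- robot.job_done(): hands the job in; it is judged then, once.
The state is a dict: "t": time; "qpos": joint angles; "joint_vel": joint speeds; "joint_efforts": joint torques, N m; "position": TCP position; "orientation": TCP orientation; "contact_force": force on the tool from outside, world axes, zero at the start; "wrist_torque": the same for the moment, N m; "gripper_width": opening from 0.0 (shut) to 1.0 (fully open); "gripper_force": force on a finger pad.
Only numpy, scipy, OpenCV 4.12 (cv2) and the standard library are available. Lean on these libraries where they do the work, as an engineer would, in place of code of your own. Each camera call takes 0.05 s, during which the arm holds its last target. There are 200 camera calls.

TASK

Two treadle presses stand on the bench. On the one that holds a square white sample box under its square plate, push the treadle fully down to its stop, keep it there for about a second so that the plate drives the box lid home, then let the treadle come all the way back up. Leave the treadle of the other press, the one with the round ram and the empty round holder, alone.

Things in the scene. Friction and masses are not known exactly. Their poses are not given: they have to be found in the camera images.
- box_pad (a point): Centre of the top face of the ribbed black rubber treadle pad (67 x 62 mm) of the box press: the press with a square white box (80 mm) under a square steel plate. Up, the pad is about 72 mm above the bench and slopes 0.24 rad, its free end higher; at the stop it is level, 30 mm lower. Treadle up: z vertical, x level towards the machine, whose tall part (230 mm high) begins 155 mm behind.
- box_treadle (a joint): Hinge of the box press's treadle, rad: 0 up (rest), 0.24 fully down at the stop. The hinge line is level, at the machine end, 125 mm from the pad's centre. Sprung: pushing straight down on the pad's centre takes about 4 N to start and 13 N to reach the stop; it springs back to 0 when let go. The plate travels down with it.
- box_lid (a joint): How far the lid of the white box has been pushed down, m: 0 to 0.003 at the start (standing proud), about 0.009 once the treadle has been at its stop; it stays where it is pushed. Only the plate above it reaches it.
- tube_treadle (a joint): Hinge of the treadle of the other press, rad: 0 up, 0.24 down. That press has a round ram (26 mm) over an empty round holder and is otherwise the same machine, about 0.5 m to one side. To be left alone.

How it is judged:
On the way:
1. the box press's treadle is down at its stop and kept there (value of joint box_treadle above 0.205 rad), for 0.4 s.
At the end, for the whole second after the job is handed in: The lid of the sample box is home (pushed down at least 6.5 mm), the box press's treadle is back up (within 0.03 rad of rest) and so is the other press's treadle (value of joint box_lid above 0.0065 m and value of joint each of box_treadle, tube_treadle below 0.03 rad); the robot touches nothing.
It fails at once if the treadle of the other press is pressed (more than 0.06 rad) (value of joint tube_treadle above 0.06 rad).
It also fails if it takes over 30 s, if anything falls off the work surface, if the arm or the gripper's body presses on something with over 40 N, if the wrist force passes 120 N, or if a joint passes its speed limit or range.

## Working session

There is one attempt and no reset: what is moved stays moved. The work goes in short steps, Python scripts to look and compute and a tool call to move; the robot and the scene stay as the last step left them, time stands still between calls to the robot, and variables do not carry over. Pictures are saved under pics/ and viewed, at most 10 in all, crops included, and the job is handed in when it is done.

Besides the shell and the picture viewer there is one more tool, called after "Request:" as name(argument=value, ...), one argument or row to a line, values as JSON. send_rows: Moves the arm, as the interface text tells. Its arguments: {"type":"object","properties":{"moves":{"type":"array","items":{"type":"array"}},"grip":{"type":"number"},"newtons":{"type":"number"}},"required":["moves"]}

```bash
mkdir -p pics; python3 - <<'E'
from bench import robot
import cv2
for n in("scene","top"):
    d=robot.get_image(n);cv2.imwrite(f"pics/{n}0.png",d["frame"][:,:,::-1]);print(n,d["K"],d["view"].round(4),[k for k in d])
o=robot.get_obs();print(o["t"],o["position"],o["orientation"].round(3) if hasattr(o["orientation"],"round") else o["orientation"],o["gripper_width"],robot.tcp_to_grasp)
E
```

```text
scene [[467.23790948   0.         278.43371875]
 [  0.         467.23790948 208.47608274]
 [  0.           0.           1.        ]] [[-0.7241  0.6896  0.0078  0.3546]
 [-0.3638 -0.3916  0.8451  0.1237]
 [ 0.5859  0.6091  0.5345 -1.5469]
 [ 0.      0.      0.      1.    ]] ['frame', 'K', 'view']
top [[391.14049618   0.         277.49301363]
 [  0.         391.14049618 205.28165422]
 [  0.           0.           1.        ]] [[-0.0081 -0.9999 -0.0134  0.0842]
 [ 0.9963 -0.0092  0.0859 -0.5335]
 [-0.086  -0.0126  0.9962 -0.8715]
 [ 0.      0.      0.      1.    ]] ['frame', 'K', 'view']
0.1 [0.26685386 0.61940849 0.20675539] [[-0.918  0.396 -0.001]
 [ 0.396  0.918 -0.002]
 [-0.    -0.002 -1.   ]] 1.000801449845329 0.0187
```

View pics/scene0.png

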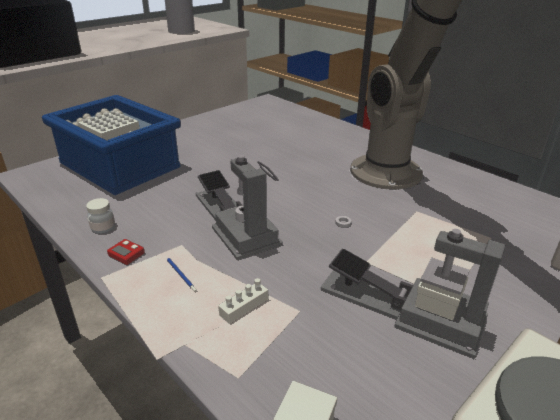

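View pics/top0.png

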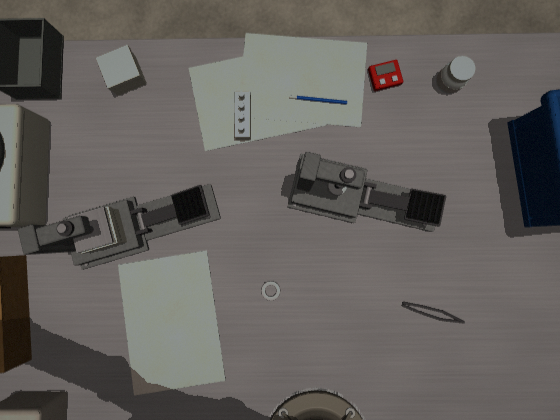

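The scene view shows the box press on the right, with its pad at about (350,265). The top view shows the same press on the left: pad at about (190,205), white box at about (97,230). The tube press pad is at (427,207) in the top view. Next I'll locate the pad.

```bash
cat > h.py <<'E'
import numpy as np
from bench import robot
def ray(d,u,v):
    V=d["view"];R=V[:3,:3];c=-R.T@V[:3,3]
    p=np.linalg.inv(d["K"])@[u,v,1];return c,R.T@(p*[1,-1,-1])
def at(d,u,v,z):
    c,r=ray(d,u,v);return (c+r*(z-c[2])/r[2]).round(4)
E
python3 - <<'E'
from h import *;import cv2
t=robot.get_image("top");s=robot.get_image("scene")
print("top pad",at(t,190,205,.072),"scene pad",at(s,350,265,.072))
print("box",at(t,97,230,.08),"col top",at(t,66,229,.23),"tube pad",at(t,427,207,.072))
a=cv2.resize(t["frame"][150:290,10:230,::-1],None,fx=3.6,fy=3.6,interpolation=2)
b=cv2.resize(s["frame"][220:350,310:510,::-1],None,fx=4,fy=4,interpolation=2)
cv2.imwrite("pics/a.png",a);cv2.imwrite("pics/b.png",b)
E
```

```text
top pad [0.5324 0.2688 0.072 ] scene pad [0.543  0.2814 0.072 ]
box [0.4797 0.4664 0.08  ] col top [0.4779 0.4499 0.23  ] tube pad [ 0.5233 -0.2428  0.072 ]
```

View pics/a.png

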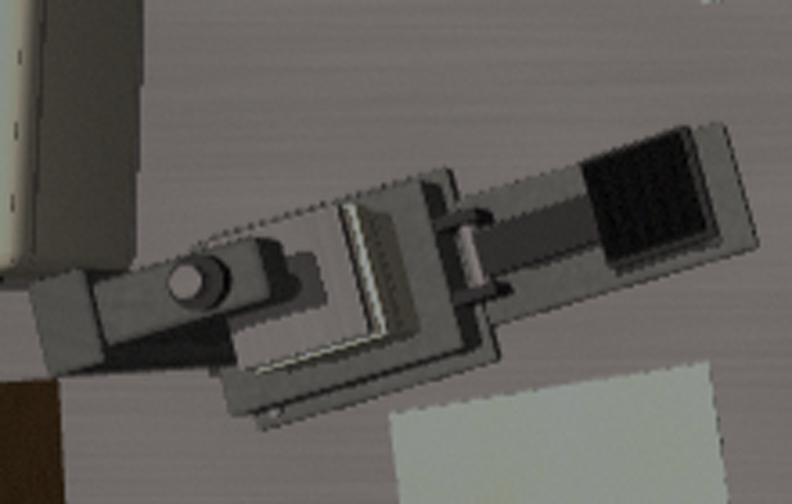

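View pics/b.png

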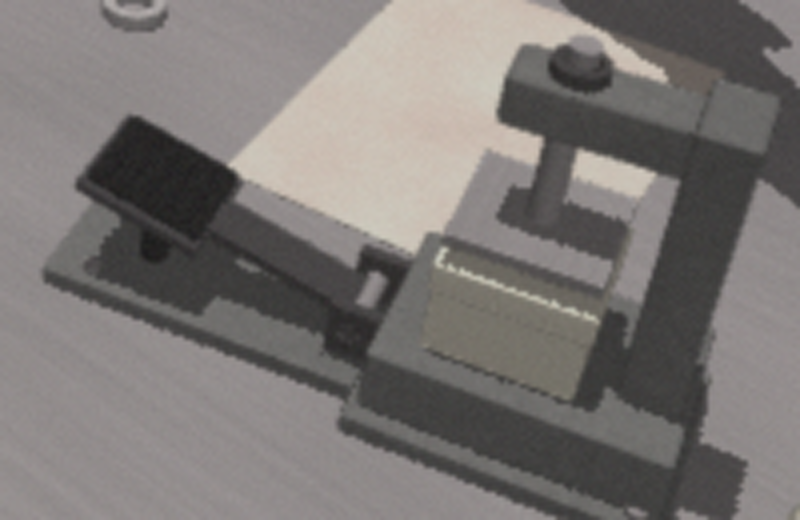

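Pad corners are clear in both crops. In the top crop they are (583,163), (688,127), (715,235), (615,268). In the scene crop they are (135,117), (238,182), (192,245), (80,183). The two rays disagree by about 16 mm at z=0.072, so I'll triangulate the corners.

```bash
python3 - <<'E'
from h import *
t=robot.get_image("top");s=robot.get_image("scene")
T=np.array([(583,163),(688,127),(715,235),(615,268)])/3.6+[10,150]-.36
S=np.array([(238,182),(192,245),(80,183),(135,117)])/4+[310,220]-.37
# order: hinge/far-x, free/far-x, free/near, hinge/near
def tri(a,b):
    c1,r1=ray(t,*a);c2,r2=ray(s,*b)
    k=np.linalg.lstsq(np.c_[r1,-r2],c2-c1,rcond=None)[0]
    p,q=c1+k[0]*r1,c2+k[1]*r2;return (p+q)/2,np.linalg.norm(p-q)
for perm in ([0,1,2,3],[1,2,3,0],[3,0,1,2],[2,3,0,1]):
    P=[tri(a,S[i]) for a,i in zip(T,perm)];X=np.array([p for p,_ in P])
    print(perm,[round(g,4) for _,g in P],X.round(4).tolist(),X.mean(0).round(4),[np.linalg.norm(X[i]-X[i-1]).round(4) for i in range(4)])
E
```

```text
[0, 1, 2, 3] [np.float64(0.0268), np.float64(0.0653), np.float64(0.0276), np.float64(0.0512)] [[0.5445, 0.3145, 0.0917], [0.5615, 0.2793, 0.0383], [0.5225, 0.2271, 0.0275], [0.5076, 0.2645, 0.0911]] [0.534  0.2714 0.0621] [np.float64(0.0621), np.float64(0.0662), np.float64(0.0661), np.float64(0.0753)]
[1, 2, 3, 0] [np.float64(0.001), np.float64(0.0043), np.float64(0.0052), np.float64(0.0023)] [[0.5564, 0.3144, 0.0555], [0.5752, 0.2481, 0.069], [0.5089, 0.2313, 0.0704], [0.4913, 0.2954, 0.0511]] [0.533  0.2723 0.0615] [np.float64(0.068), np.float64(0.0702), np.float64(0.0683), np.float64(0.0693)]
[3, 0, 1, 2] [np.float64(0.0247), np.float64(0.089), np.float64(0.0363), np.float64(0.0857)] [[0.5566, 0.2844, 0.1255], [0.5497, 0.2812, 0.0782], [0.5045, 0.2591, -0.0104], [0.5218, 0.2624, 0.0533]] [0.5332 0.2718 0.0617] [np.float64(0.0832), np.float64(0.048), np.float64(0.1019), np.float64(0.066)]
[2, 3, 0, 1] [np.float64(0.0559), np.float64(0.0337), np.float64(0.0629), np.float64(0.0264)] [[0.5716, 0.2831, 0.0901], [0.5605, 0.2513, 0.1088], [0.4943, 0.2618, 0.0335], [0.5022, 0.2945, 0.0117]] [0.5321 0.2727 0.061 ] [np.float64(0.1053), np.float64(0.0385), np.float64(0.1008), np.float64(0.0401)]
```

The order that matches the views gives sides of about 69 mm and gaps of 5 mm or less, with the centre near (0.533, 0.271). The height reads 0.062 against 0.072, which is close enough for an approach. I'll raise the arm clear of the 230 mm column first, with the fingers shutting.

Request:
send_rows(
  moves=[
    [[0,0,-0.5],0],
    [[0,0,-0.5],0],
    [[0,0,-0.5],0],
    [[0,0,-0.5],0],
    [[0,0,-0.5],0],
  ],
  grip=0,
)

```text
t: 0.92
position: [0.267, 0.6198, 0.3586]
orientation: [[-0.918, 0.396, -0.0], [0.396, 0.918, -0.0], [0.0, -0.0, -1.0]]
contact_force: [0.8, 1.3, 0.4]
gripper_width: -0.002
gripper_force: 0.0
```

Request:
send_rows(
  moves=[
    [[-0.5,-0.28,0],0],
    [[-0.5,-0.28,0],0],
    [[-0.5,-0.28,0],0],
    [[-0.5,-0.28,0],0],
    [[-0.5,-0.28,0],0],
  ],
)

```text
t: 1.55
position: [0.3722, 0.4824, 0.3576]
orientation: [[-0.918, 0.396, 0.0], [0.396, 0.918, 0.0], [-0.0, 0.0, -1.0]]
contact_force: [0.7, 0.2, 0.9]
gripper_width: -0.002
gripper_force: 0.0
```

Request:
send_rows(
  moves=[
    [[-0.5,-0.28,0],0],
    [[-0.5,-0.28,0],0],
    [[-0.5,-0.28,0],0],
    [[-0.5,-0.28,0],0],
    [[-0.5,-0.28,0],0],
  ],
)

```text
t: 2.17
position: [0.4767, 0.3459, 0.3576]
orientation: [[-0.918, 0.396, 0.0], [0.396, 0.918, 0.0], [0.0, 0.0, -1.0]]
contact_force: [-0.6, -0.3, 0.5]
gripper_width: 0.002
gripper_force: 0.0
```

Request:
send_rows(
  moves=[
    [[-0.5,-0.28,0],0],
    [[-0.5,-0.28,0],0],
    [[-0.36,-0.2,0],0],
    [[0,0,0],0],
    [[0,0,0],0],
  ],
)

```text
t: 2.8
position: [0.5323, 0.2739, 0.3575]
orientation: [[-0.919, 0.395, -0.001], [0.395, 0.919, 0.001], [0.001, 0.0, -1.0]]
contact_force: [-1.2, -0.2, 0.0]
gripper_width: 0.005
gripper_force: 0.0
```

Request:
send_rows(
  moves=[
    [[0,0,0.8],0],
    [[0,0,0.8],0],
    [[0,0,0.8],0],
    [[0,0,0.8],0],
    [[0,0,0.4],0],
  ],
)

```text
t: 3.42
position: [0.5304, 0.2739, 0.1387]
orientation: [[-0.919, 0.393, -0.004], [0.393, 0.919, -0.001], [0.003, -0.003, -1.0]]
contact_force: [0.7, 1.1, 0.6]
gripper_width: -0.002
gripper_force: 0.0
```

```bash
python3 - <<'E'
from h import *;import cv2
s=robot.get_image("scene");t=robot.get_image("top")
a=cv2.resize(s["frame"][140:340,290:490,::-1],(400,400),interpolation=2)
b=cv2.resize(t["frame"][110:310,90:290,::-1],(400,400),interpolation=2)
cv2.imwrite("pics/c.png",np.hstack([a,b]));o=robot.get_obs();print(o["position"],o["contact_force"])
for d in(s,t):
    for p in (o["position"],np.array([.533,.271,.072]),np.array([.533,.271,.062])):
        c=d["view"]@np.r_[p,1];q=d["K"]@(c[:3]*[1,-1,-1]);print((q[:2]/q[2]).round(1))
E
```

```text
[0.53004631 0.27338836 0.1385989 ] [ 0.51933461  0.08020557 -0.51363198]
[353.7 236.2]
[349.2 260.8]
[348.8 264.4]
[179.8 203.3]
[189.  204.7]
[190.1 205.1]
```

View pics/c.png

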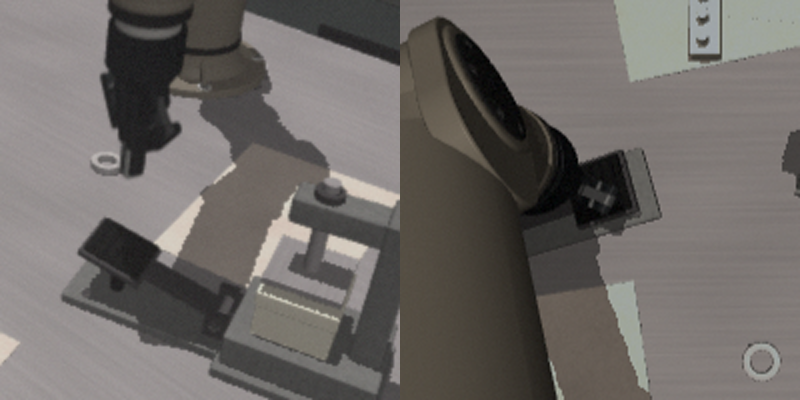

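The left panel shows the fingertips at scene (355,227), about 9 px above the predicted (354,236). The right panel shows an unclear light cross near top (189,207). I'll zoom in before pushing.

```bash
python3 - <<'E'
from h import *;import cv2
s=robot.get_image("scene");t=robot.get_image("top")
g=lambda x:np.uint8(255*(x/255.)**.5)
a=cv2.resize(g(s["frame"][200:290,310:400,::-1]),(400,400),interpolation=2)
b=cv2.resize(g(t["frame"][170:240,150:220,::-1]),(400,400),interpolation=2)
cv2.imwrite("pics/d.png",np.hstack([a,b]))
E
```

```text
(no output)
```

View pics/d.png

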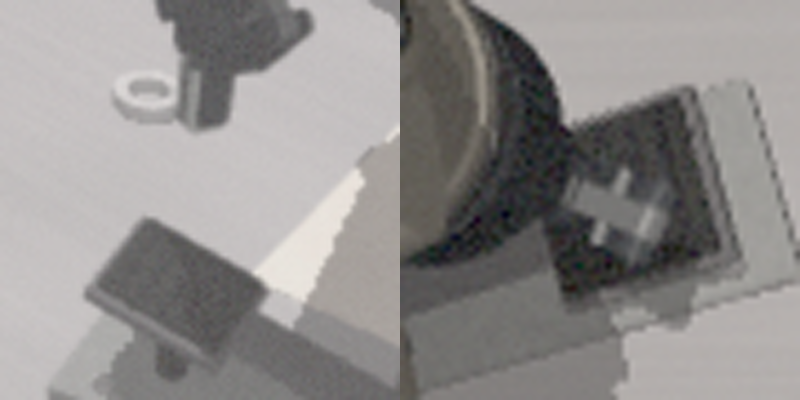

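In the scene crop the tip is at about (356,229) over the pad, whose centre is at about (350,265). The cross on the pad in the top view looks like a rendering sheen. I'll descend slowly and watch the force.

Request:
send_rows(
  moves=[
    [[0,0,0.3],0],
    [[0,0,0.3],0],
    [[0,0,0.2],0],
    [[0,0,0],0],
    [[0,0,0],0],
  ],
)

```text
t: 4.25
position: [0.5333, 0.2729, 0.0938]
orientation: [[-0.918, 0.396, 0.0], [0.396, 0.918, 0.0], [-0.0, 0.0, -1.0]]
contact_force: [-0.2, 0.4, -0.6]
gripper_width: 0.0
gripper_force: 0.0
```

```bash
python3 - <<'E'
from h import *;import cv2
s=robot.get_image("scene");t=robot.get_image("top")
g=lambda x:np.uint8(255*(x/255.)**.5)
a=cv2.resize(g(s["frame"][200:290,310:400,::-1]),(400,400),interpolation=2)
b=cv2.resize(g(t["frame"][170:240,150:220,::-1]),(400,400),interpolation=2)
cv2.imwrite("pics/e.png",np.hstack([a,b]))
E
```

```text
(no output)
```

View pics/e.png

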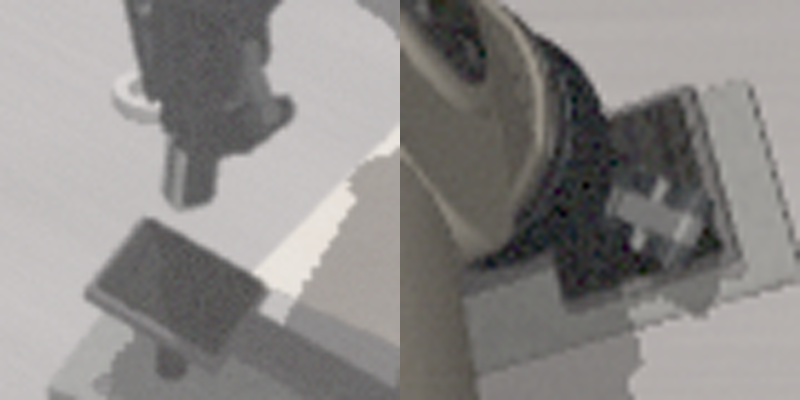

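The cross moves with the gripper, so it is the finger assembly. In the scene view the tip is at about (351.6,246). I'll triangulate it relative to the pad.

```bash
python3 - <<'E'
from h import *
t=robot.get_image("top");s=robot.get_image("scene");p=robot.get_obs()["position"];print(p)
for z in(.08,.094,.11,.125):
    print(z,"scene tip",at(s,351.6,246,z),"top cross c",at(t,194.6,208,z),"top left bar",at(t,188,206,z),"top right bar",at(t,200,210,z))
for d in(s,t):
    for q in (p,[.5,.39,.05],[0,0,0]):
        c=d["view"]@np.r_[q,1];q=d["K"]@(c[:3]*[1,-1,-1]);print((q[:2]/q[2]).round(1))
E
```

```text
[0.53338487 0.2729706  0.09413815]
0.08 scene tip [0.4953 0.2465 0.08  ] top cross c [0.5251 0.2569 0.08  ] top left bar [0.5296 0.2712 0.08  ] top right bar [0.5207 0.2453 0.08  ]
0.094 scene tip [0.5109 0.2574 0.094 ] top cross c [0.524  0.2538 0.094 ] top left bar [0.5284 0.2678 0.094 ] top right bar [0.5197 0.2423 0.094 ]
0.11 scene tip [0.5287 0.2699 0.11  ] top cross c [0.5227 0.2501 0.11  ] top left bar [0.527  0.2639 0.11  ] top right bar [0.5184 0.2389 0.11  ]
0.125 scene tip [0.5455 0.2816 0.125 ] top cross c [0.5215 0.2468 0.125 ] top left bar [0.5257 0.2603 0.125 ] top right bar [0.5173 0.2357 0.125 ]
[350.7 253.3]
[402.1 288.1]
[385.6 171.1]
[185.6 203.7]
[137.8 220.9]
[315.3 444.7]
```

Request:
send_rows(
  moves=[
    [[0,0,0.2],0],
    [[0,0,0.15],0],
    [[0,0,0],0],
    [[0,0,0],0],
  ],
)

```text
t: 4.95
position: [0.5331, 0.2727, 0.0725]
orientation: [[-0.918, 0.396, -0.0], [0.396, 0.918, -0.0], [0.0, -0.0, -1.0]]
contact_force: [-0.3, 0.2, -0.0]
gripper_width: -0.005
gripper_force: 0.0
```

Request:
send_rows(
  moves=[
    [[0,0,0.1],0],
    [[0,0,0.05],0],
    [[0,0,0],0],
    [[0,0,0],0],
  ],
)

```text
t: 5.45
position: [0.5331, 0.2728, 0.0637]
orientation: [[-0.918, 0.396, 0.0], [0.396, 0.918, 0.0], [-0.0, 0.0, -1.0]]
contact_force: [-0.6, 0.2, 0.1]
gripper_width: 0.003
gripper_force: 0.0
```

No contact yet at z=0.064, so I'll look again.

```bash
python3 - <<'E'
from h import *;import cv2
s=robot.get_image("scene");t=robot.get_image("top")
g=lambda x:np.uint8(255*(x/255.)**.5)
a=cv2.resize(g(s["frame"][200:290,310:400,::-1]),(400,400),interpolation=2)
b=cv2.resize(g(t["frame"][170:240,150:220,::-1]),(400,400),interpolation=2)
cv2.imwrite("pics/f.png",np.hstack([a,b]))
E
```

```text
(no output)
```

View pics/f.png

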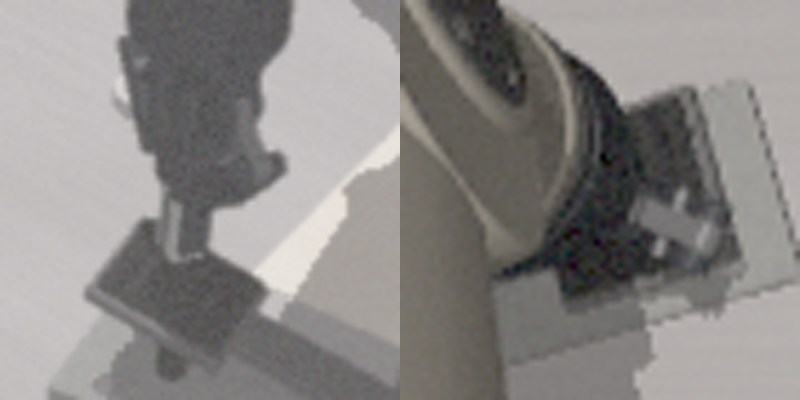

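The tip is at scene crop (183,258), just at the pad surface. It lies inside the pad, roughly 1 to 2 cm toward the robot side. I'll shift it 10 mm across, then press slowly.

Request:
send_rows(
  moves=[
    [[-0.13,0.1,0],0],
    [[0,0,0],0],
    [[0,0,0.08],0],
    [[0,0,0.08],0],
    [[0,0,0],0],
  ],
)

```text
t: 6.18
position: [0.5419, 0.2749, 0.0533]
orientation: [[-0.918, 0.396, -0.001], [0.396, 0.918, -0.001], [0.001, -0.001, -1.0]]
contact_force: [-0.4, -0.5, 0.9]
gripper_width: -0.002
gripper_force: 0.0
```

Request:
send_rows(
  moves=[
    [[0,0,0.08],0],
    [[0,0,0.08],0],
    [[0,0,0],0],
    [[0,0,0],0],
  ],
)

```text
t: 6.68
position: [0.5432, 0.2746, 0.0449]
orientation: [[-0.918, 0.396, 0.001], [0.396, 0.918, -0.0], [-0.001, 0.0, -1.0]]
contact_force: [-0.4, -2.2, 6.5]
gripper_width: 0.004
gripper_force: 2.5
```

Contact came at a reported z of about 0.050, which matches the tip appearing about 20 mm higher in the images. The stop should be near z=0.02.

Request:
send_rows(
  moves=[
    [[0,0,0.1],0],
    [[0,0,0.1],0],
    [[0,0,0.1],0],
    [[0,0,0],0],
  ],
)

```text
t: 7.18
position: [0.5442, 0.2731, 0.0271]
orientation: [[-0.918, 0.397, 0.002], [0.397, 0.918, -0.002], [-0.002, -0.001, -1.0]]
contact_force: [-0.1, -6.3, 8.8]
gripper_width: 0.002
gripper_force: 4.4
```

Request:
send_rows(
  moves=[
    [[0,0,0.06],0],
    [[0,0,0.04],0],
    [[0,0,0],0],
    [[0,0,0],0],
  ],
)

```text
t: 7.68
position: [0.5444, 0.2729, 0.0216]
orientation: [[-0.918, 0.398, 0.002], [0.398, 0.918, -0.002], [-0.003, -0.001, -1.0]]
contact_force: [0.1, -6.6, 10.4]
gripper_width: 0.004
gripper_force: 5.1
```

Request:
send_rows(
  moves=[
    [[0,0,0.05],0],
    [[0,0,0.03],0],
    [[0,0,0],0],
    [[0,0,0],0],
  ],
)

```text
t: 8.18
position: [0.5446, 0.2728, 0.0181]
orientation: [[-0.917, 0.398, 0.002], [0.398, 0.917, -0.001], [-0.003, -0.0, -1.0]]
contact_force: [-3.9, -8.6, 22.1]
gripper_width: -0.001
gripper_force: 10.9
```

Request:
send_rows(
  moves=[
    [[0,0,0.04],0],
    [[0,0,0.02],0],
    [[0,0,0],0],
  ],
)

```text
t: 8.55
position: [0.5448, 0.2729, 0.0173]
orientation: [[-0.917, 0.398, 0.002], [0.398, 0.917, -0.0], [-0.002, 0.0, -1.0]]
contact_force: [-11.4, -12.2, 46.6]
gripper_width: -0.0
gripper_force: 23.7
```

The force jumps while z stays put, so the treadle is at its stop. I'll ease off a little and hold for a second.

Request:
send_rows(
  moves=[
    [[0,0,-0.03],0],
    [[0,0,0],0],
    [[0,0,0],0],
    [[0,0,0],0],
    [[0,0,0],0],
  ],
)

```text
t: 9.18
position: [0.5447, 0.2728, 0.0177]
orientation: [[-0.917, 0.398, 0.002], [0.398, 0.917, -0.001], [-0.003, 0.0, -1.0]]
contact_force: [-7.2, -9.9, 33.9]
gripper_width: -0.004
gripper_force: 17.3
```

Request:
send_rows(
  moves=[
    [[0,0,0],0],
    [[0,0,0],0],
    [[0,0,0],0],
    [[0,0,0],0],
  ],
)

```text
t: 9.68
position: [0.5447, 0.2728, 0.0177]
orientation: [[-0.917, 0.398, 0.002], [0.398, 0.917, -0.001], [-0.003, 0.0, -1.0]]
contact_force: [-7.3, -10.5, 34.0]
gripper_width: -0.005
gripper_force: 17.3
```

Request:
send_rows(
  moves=[
    [[0,0,-0.2],0],
    [[0,0,-0.2],0],
    [[0,0,-0.2],0],
    [[0,0,-0.3],0],
    [[0,0,-0.5],0],
  ],
)

```text
t: 10.3
position: [0.5415, 0.2741, 0.0976]
orientation: [[-0.918, 0.396, -0.003], [0.396, 0.918, -0.002], [0.001, -0.003, -1.0]]
contact_force: [-0.2, -0.0, -0.7]
gripper_width: 0.001
gripper_force: 0.0
```

Request:
send_rows(
  moves=[
    [[0,0,-0.5],0],
    [[0,0,-0.5],0],
    [[0,0,0],0],
    [[0,0,0],0],
    [[0,0,0],0],
  ],
)

```text
t: 10.92
position: [0.5417, 0.2746, 0.1566]
orientation: [[-0.918, 0.396, -0.002], [0.396, 0.918, -0.001], [0.001, -0.002, -1.0]]
contact_force: [-0.4, -0.3, -0.4]
gripper_width: -0.004
gripper_force: 0.0
```

```bash
python3 - <<'E'
from h import *;import cv2
s=robot.get_image("scene")
a=cv2.resize(s["frame"][190:350,310:510,::-1],None,fx=3.6,fy=3.6,interpolation=2)
cv2.imwrite("pics/g.png",a);print(robot.get_obs()["contact_force"])
E
```

```text
[-0.14118403 -0.71592508 -0.24321072]
```

View pics/g.png

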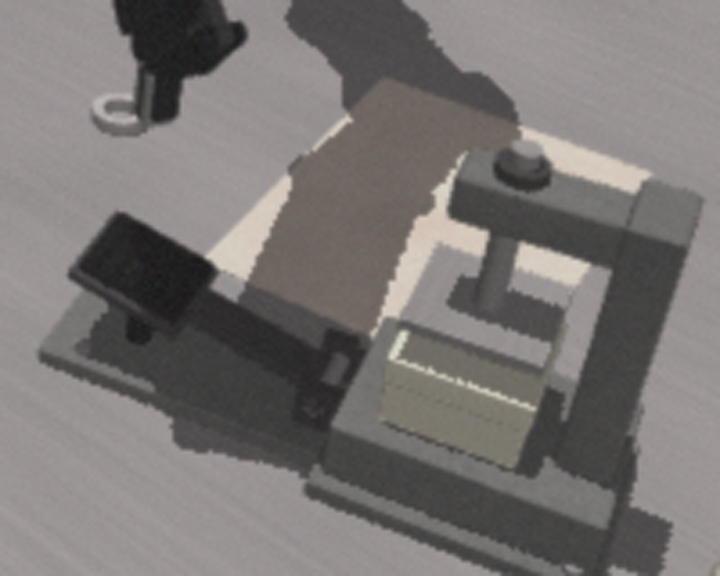

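The treadle is back up (pad at about (145,270) in the crop), the gripper is clear of everything, and the lid band above the box seam is thinner than before. I'm handing in.

```bash
python3 -c "
from bench import robot
print(robot.job_done())"
```

```text
the job is handed in; nothing more can be done
None
```

I pushed the box press treadle down to its stop, held it there for over a second and let it spring back up; the lid looks lower in the last picture, the other press was not touched, and the job is handed in (no verdict was returned).

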